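# Turn up the test pot's hot plate by three clicks

## Task

Turn up the heat under the pot: with a fingertip, push the selector in front of the hot plate that carries the pot clockwise, exactly three clicks on from where it stands. Then press the start button between the two selectors all the way down and let it come up again. Do not pinch the selector or pick anything up, and leave the other selector and all other things as they are.

Things in the scene. Friction and masses are not known exactly. Their poses are not given: they have to be found in the camera images.
- cooker: double hot plate, steel box 360 (x) x 520 (y) x 70 mm high, fixed; origin: centre of its underside. x points away from the robot (front edge at -180 mm), y left. Round plates at x 55, y +130 (left) and -130 mm (right); each has its selector in front at x -130 mm, same y; start button at x -130, y 0. Seven ticks round each selector mark its clicks
- selector_left (a joint): angle (rad) of the left selector, clockwise from above. 7 click positions, 30 degrees apart: 0, 0.524, 1.047 ... 3.142, stops just beyond; detents pull it into the nearest. Starts in the first, second or third. At 0 the pointer points along the cooker's -y, at 1.571 along -x (near edge), at 3.142 along +y. A click takes about 5 N sideways at 25 mm from the axis
- selector_left_axis (a point): on the turning axis of the left selector (left, +y seen from the robot), at the top of its skirt, 79 mm above the table; axes as the cooker's. Black skirt 64 mm across with an upright bar grip: 16 mm thick, 26 mm above the skirt, from 22 mm behind the axis to 30 mm before it; the long end is the pointer, white line on top. Push on its plain upright sides
- selector_left_tip (a point): the pointer end of the left selector's bar, 30 mm from the axis and 11 mm above the skirt; turns with the selector, its x axis points along the pointer, away from the turning axis
- plate_left (a point): centre of the upper face of the left hot plate, 80 mm above the table, plate 176 mm across
- selector_right (a joint): angle (rad) of the right selector, clockwise from above. 7 click positions, 30 degrees apart: 0, 0.524, 1.047 ... 3.142, stops just beyond; detents pull it into the nearest. Starts in the first, second or third. At 0 the pointer points along the cooker's -y, at 1.571 along -x (near edge), at 3.142 along +y. A click takes about 5 N sideways at 25 mm from the axis
- selector_right_axis (a point): on the turning axis of the right selector (right, -y seen from the robot), at the top of its skirt, 79 mm above the table; axes as the cooker's. Black skirt 64 mm across with an upright bar grip: 16 mm thick, 26 mm above the skirt, from 22 mm behind the axis to 30 mm before it; the long end is the pointer, white line on top. Push on its plain upright sides
- selector_right_tip (a point): the pointer end of the right selector's bar, 30 mm from the axis and 11 mm above the skirt; turns with the selector, its x axis points along the pointer, away from the turning axis
- plate_right (a point): centre of the upper face of the right hot plate, 80 mm above the table, plate 176 mm across
- start (a joint): travel of the start button (m): 0 up, 0.006 fully down; springs back; about 5 N holds it fully down; counts as pressed from 0.0045
- start_top (a point): centre of the upper face of the start button, a plain grey round push button 30 mm across in a dark housing; moves down with it
- pot: aluminium pot, 150 mm across, 70 mm high with two short side handles; stands loose and open on one of the two plates (left or right, varies); origin at the centre of its underside
- bowl: shallow empty steel bowl, 110 mm across, 40 mm high, parked on the plate that has no pot; leave alone; origin at the centre of its underside
- weight: small steel weight, 28 mm across, 33 mm high, loose on the right end of the cooker's front strip; leave alone; origin at its underside
- calculator: white desk calculator 160 x 100 x 18 mm on the table at the left; leave alone; origin at its underside
- tape: roll of tape 90 mm across, 24 mm high, on the table; leave alone; origin at its underside
- jar: jar 60 mm across, 80 mm high, on the table at the left; leave alone; origin at its underside
- screwdriver: screwdriver lying on the table in front at the right; leave alone; origin at its underside
- mug: white mug 80 mm across, 90 mm high, on the table at the right; leave alone; origin at its underside

How it is judged (in metres and radians):
On the way, in this order (a step that is already met when the one before it is completed fails the run):
1. the pot's selector has been turned three clicks clockwise and rests there, the other is untouched (((horizontal distance between pot and plate_left below 0.05 m and distance of selector_left_tip from where it was at the start of the episode between 0.039 and 0.0457 m and velocity of joint selector_left between -0.1 and 0.1 rad/s and distance of selector_right_tip from where it was at the start of the episode below 0.006 m) or (horizontal distance between pot and plate_right below 0.05 m and distance of selector_right_tip from where it was at the start of the episode between 0.039 and 0.0457 m and velocity of joint selector_right between -0.1 and 0.1 rad/s and distance of selector_left_tip from where it was at the start of the episode below 0.006 m))), for 0.3 s.
2. then the start button is pressed down (value of joint start above 0.0045 m and ((horizontal distance between pot and plate_left below 0.05 m and distance of selector_left_tip from where it was at the start of the episode between 0.039 and 0.0457 m and velocity of joint selector_left between -0.1 and 0.1 rad/s and distance of selector_right_tip from where it was at the start of the episode below 0.006 m) or (horizontal distance between pot and plate_right below 0.05 m and distance of selector_right_tip from where it was at the start of the episode between 0.039 and 0.0457 m and velocity of joint selector_right between -0.1 and 0.1 rad/s and distance of selector_left_tip from where it was at the start of the episode below 0.006 m))), for 0.02 s.
At the end, for the whole second after the job is handed in: The pot's selector rests three clicks (90 degrees, within 9) clockwise of its start, the other within 10 degrees of its own; the start button, pressed 4.5 mm or more after that, is up again (under 1.5 mm); all loose things are at rest within 15 mm of where they stood (((horizontal distance between pot and plate_left below 0.05 m and distance of selector_left_tip from where it was at the start of the episode between 0.039 and 0.0457 m and velocity of joint selector_left between -0.1 and 0.1 rad/s and distance of selector_right_tip from where it was at the start of the episode below 0.006 m) or (horizontal distance between pot and plate_right below 0.05 m and distance of selector_right_tip from where it was at the start of the episode between 0.039 and 0.0457 m and velocity of joint selector_right between -0.1 and 0.1 rad/s and distance of selector_left_tip from where it was at the start of the episode below 0.006 m)) and value of joint start below 0.0015 m and distance of each of pot, bowl, weight, calculator, tape, jar, screwdriver, mug from where it was at the start of the episode below 0.015 m and linear speed of each of pot, bowl, weight, calculator, tape, jar, screwdriver, mug below 0.02 m/s); the robot touches nothing.
It fails at once if the pot, the bowl or another loose thing was lifted, carried or pushed more than 15 mm, or tipped (distance of any of pot, bowl, weight, calculator, tape, jar, screwdriver, mug from where it was at the start of the episode above 0.015 m or angle between any of pot, bowl, weight, calculator, tape, jar, mug's own z axis and vertical above 0.3 rad).
It fails at once if the selector of the plate without the pot was turned ((horizontal distance between pot and plate_left below 0.05 m and distance of selector_right_tip from where it was at the start of the episode above 0.008 m) or (horizontal distance between pot and plate_right below 0.05 m and distance of selector_left_tip from where it was at the start of the episode above 0.008 m)).
It fails at once if a selector's bar was pinched (squeezed on both its faces at once) ((contact force between the fingers and selector_left_c0 above 2 N and contact force between the fingers and selector_left_c1 above 2 N) or (contact force between the fingers and selector_right_c0 above 2 N and contact force between the fingers and selector_right_c1 above 2 N)).
It also fails if it takes over 53 s, if anything falls off the work surface, if the arm or the gripper's body presses on something with over 40 N, if the wrist force passes 120 N, or if a joint passes its speed limit or range.

## Robot

A 6-joint arm with a two-finger parallel gripper is mounted at the origin on the work surface. World frame = base frame: x ahead of the robot, y to its left, z up, the work surface at z = 0. Lengths are in m, angles in degrees, forces in N, time in s.
With the tool pointing down it reaches from about 0.375 to 0.75 m from the base axis. Payload 9 kg.
Tool frame: the origin (TCP) lies where the fingers leave the gripper's body, on its centre line; the fingertips stand 73 mm ahead of it and the grasp point (between the pads) lies 54 mm ahead of it (robot.tip_reach is the distance from the TCP to the fingertips, in m); z points along the fingers, y is the direction in which the jaws open and shut (so a half turn about z gives the same grasp; the last joint's range is limited). The gripper opens to 85 mm and grips with 20 to 120 N. Pads are 22 mm wide; open, the fingers measure 114 mm over their backs; the gripper's body (76 mm by 85 mm) begins 54 mm behind the grasp point. The pads swing forward as they close: fully open they stand 13 mm farther back than shut.
Start: joints at [54.907, 5.964, 5.575, 89.605, 0, 77.527], TCP at [0.231, 0.554, 0.304] pointing down, gripper open.
Joint ranges: [-171.21, 171.21], [-48.23, 106.86], [-62.78, 66.21], [-105.2, 120.99], [-86.42, 89.51], [-180, 180]. Speed limits (degrees/s): [127.2, 127.2, 147.25, 180, 180, 180].

## Interface

Orientations are given as [roll, pitch, yaw] about the fixed x, y, z axes, in that order (R = Rz(yaw) Ry(pitch) Rx(roll)).
In Python, from plant import robot gives the robot as it stands. Calls block until the motion is done:
- robot.move_pose(position, orientation): joint-space move of the TCP to a pose.
- robot.line_to(position, vel=0.15, rotation=None, guard=None): straight line of the TCP; rotation=None keeps the orientation; vel is the mean speed in m/s. With guard (N) it stops when the force on the tool has changed by that much, and returns True; else False.
- robot.goto_joints(angles): joint-space move.
- robot.set_gripper(opening): finger opening in m; the grip force is fixed at half the most; returns when the fingers have stopped.
- robot.pause(seconds).
- robot.ik(position, orientation): joint angles nearest the present ones, or None.
- robot.observe(): the state.
- robot.grab_frame(name): name is "side" or "top" or "wrist"; returns the picture (480x640x3 uint8, blue, green, red); there is no depth.
- robot.get_calibration(name): a dict with "vertical_fov" (degrees; the focal length in pixels is half the picture's height over the tangent of half this angle, whatever the lens; pixels are square), "cx", "cy" (the principal point, pixels), "k1" (the pictures are not rectified: a ray, as slopes to the right and down, at radius r is drawn at 1 + k1 r^2 times it, then the intrinsics apply), "rvec" (rotation vector, rad) and "tvec" (3), from world to camera coordinates, as OpenCV has them. Camera axes: x right, y down, z forward; pixel columns grow to the right and rows downward; lengths in m; the calibration is good to about 2 mm. A picture is of the moment at which its call begins: read the wrist's pose just before it. get_calibration takes no time and is no camera call; for the wrist camera it gives the pose at the moment of the call.
A pose or a line that the arm cannot do raises robot.IKError and nothing moves.
- robot.job_done(): hands the job in, once; it reports no verdict.
The state is a dict: "time": time; "q": joint angles; "qvel": joint speeds; "joint_torque": joint torques, N m; "tool_pos": TCP position; "tcp_rot": TCP orientation; "ft_force": force on the tool from outside, world axes, zero at the start; "torque": the same for the moment, N m; "gripper_width": finger opening in m.
Only numpy, scipy, OpenCV 4.12 (cv2) and the standard library are available. Lean on these libraries where they do the work, as an engineer would, in place of code of your own. Each camera call takes 0.05 s, during which the arm holds its last target.

## Working session

There is one attempt and no reset: what is moved stays moved. The work goes in short steps, each a Python script; the robot and the scene stay as the last script left them, time stands still between calls to the robot, and variables do not carry over. Pictures are saved under pics/ and viewed, and the job is handed in when it is done.

```bash
ls; mkdir -p pics; python3 - <<'E'
from plant import robot
import cv2
for n in("top","side"):
    cv2.imwrite(f"pics/{n}0.png",robot.grab_frame(n))
    c=robot.get_calibration(n);print(n,c)
s=robot.observe();print(s["time"],s["tool_pos"],s["tcp_rot"],s["gripper_width"],robot.tip_reach)
E
```

```text
pics
top {'vertical_fov': 54.858734521057976, 'cx': 317.17219521310255, 'cy': 239.57425175990917, 'k1': -0.02962806403005217, 'rvec': array([ 2.16881108, -2.1164322 ,  0.18799292]), 'tvec': array([-0.01905376,  0.52848423,  1.27928785])}
side {'vertical_fov': 57.798992613047794, 'cx': 318.20014981726627, 'cy': 233.11864837019033, 'k1': 0.0020506074417099575, 'rvec': array([ 2.25680585, -0.6826368 ,  0.31319111]), 'tvec': array([-0.42013743,  0.24972263,  0.90087901])}
0.1 [0.230618   0.55367469 0.30318525] [-1.79931917e+02 -1.52836174e-02  1.57381689e+02] 0.08510083371401421 0.0726
```

View pics/top0.png

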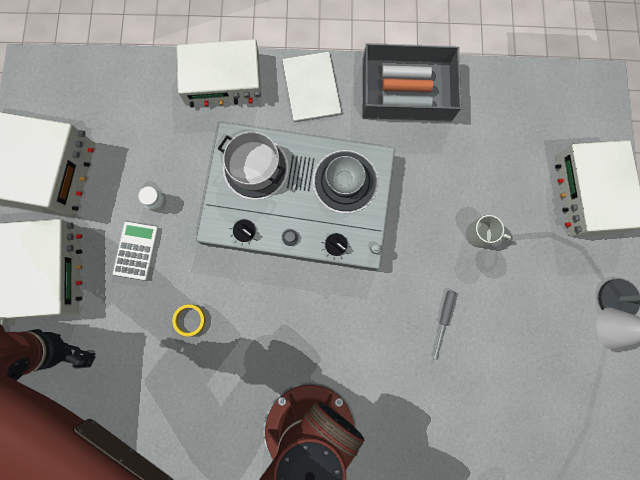

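View pics/side0.png

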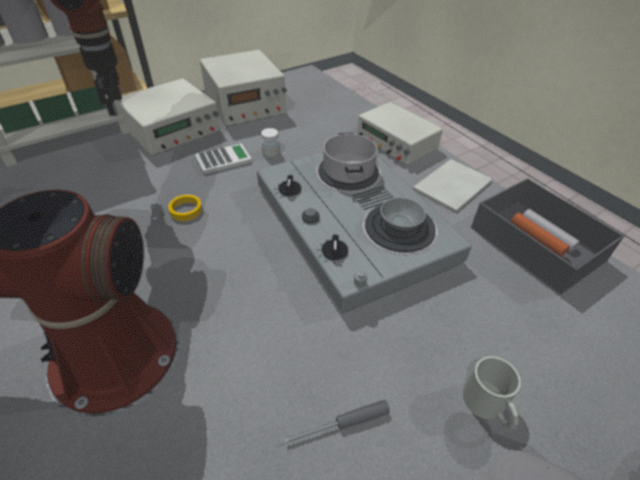

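The pot is on the left plate at pixel (252,163), so the left selector at (244,231) is the one to turn. Next I'll zoom in and measure.

```bash
cat > h.py <<'E'
import numpy as np,cv2
def K(c):
    f=240/np.tan(np.radians(c["vertical_fov"])/2)
    return np.array([[f,0,c["cx"]],[0,f,c["cy"]],[0,0,1]]),np.array([c["k1"],0,0,0,0.])
def ray(c,uv):
    k,d=K(c);p=cv2.undistortPoints(np.array([[uv]],float),k,d)[0,0]
    R=cv2.Rodrigues(np.array(c["rvec"]))[0];t=np.array(c["tvec"])
    return -R.T@t,R.T@np.array([p[0],p[1],1])
def plane(c,uv,z):
    o,d=ray(c,uv);return o+d*(z-o[2])/d[2]
def proj(c,P):
    k,d=K(c);return cv2.projectPoints(np.array(P,float).reshape(-1,1,3),np.array(c["rvec"]),np.array(c["tvec"]),k,d)[0][:,0]
E
python3 - <<'E'
from plant import robot
from h import *
im=cv2.imread("pics/top0.png");c=robot.get_calibration("top")
g=im.max(2)
x0,y0,x1,y1=185,110,405,275
m=(g<60).astype(np.uint8)
n,l,s,ce=cv2.connectedComponentsWithStats(m[215:260,220:360])
for i in range(1,n):
    if s[i,4]>60:
        uv=ce[i]+[220,215];print(s[i],uv,plane(c,uv,.079))
a=cv2.resize(im[205:265,215:395],None,fx=4.4,fy=4.4,interpolation=cv2.INTER_CUBIC)
cv2.imwrite("pics/topz.png",a)
im=cv2.imread("pics/side0.png")
cv2.imwrite("pics/sidez.png",cv2.resize(im[165:295,255:385],None,fx=4.5,fy=4.5,interpolation=cv2.INTER_CUBIC))
E
```

```text
[ 13   5  22  22 363] [243.53443526 230.17355372] [0.54416372 0.19995081 0.079     ]
[105  18  22  23 357] [335.52661064 244.06162465] [ 0.51158406 -0.05700547  0.079     ]
```

View pics/topz.png

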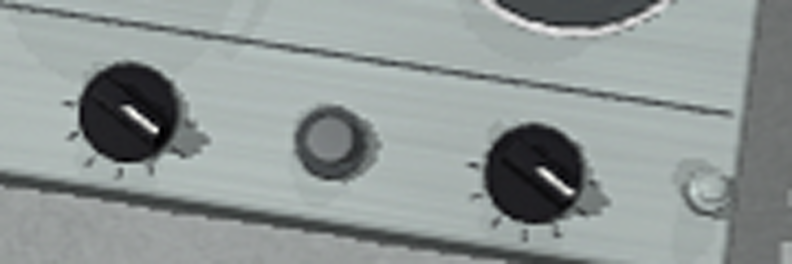

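View pics/sidez.png

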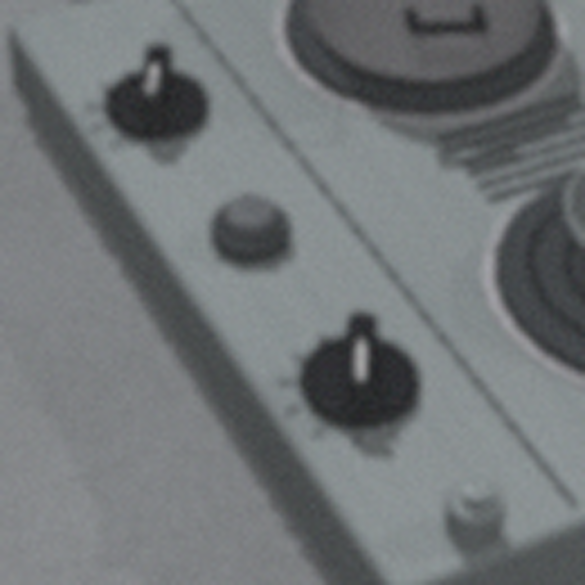

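```bash
python3 - <<'E'
from plant import robot
from h import *
im=cv2.imread("pics/top0.png");c=robot.get_calibration("top")
L=plane(c,(243.534,230.17),.079);R=plane(c,(335.527,244.06),.079)
d=L-R;psi=np.degrees(np.arctan2(-d[0],d[1]));print("psi",psi)
g=im.min(2)
for (u0,v0) in((235,222),(327,236)):
    w=g[v0:v0+18,u0:u0+18];m=(w>110).astype(np.uint8)
    n,l,s,ce=cv2.connectedComponentsWithStats(m)
    for i in range(1,n):
        ys,xs=np.nonzero(l==i)
        if 0<len(xs)<60 and abs(ce[i]-9).max()<8:
            P=np.array([plane(c,(x+u0,y+v0),.105)[:2] for x,y in zip(xs,ys)])
            mu=P.mean(0);e=np.linalg.eigh(np.cov((P-mu).T))[1][:,1] if len(P)>2 else 0
            print((u0,v0),len(xs),ce[i]+[u0,v0],mu,e,np.degrees(np.arctan2(e[1],e[0])) if len(P)>2 else 0)
# button
for p in ((289.9,236.9),(290,237.6)): print(plane(c,p,.09), (L+R)/2)
s=robot.observe()
for y in(142.8,97,52.8,-37,-80,-127):print(y,robot.ik([.53,.19,.2],[180,0,y]))
print(robot.get_calibration("wrist"))
E
```

```text
psi -7.227129947807766
(235, 222) 15 [246.53333333 231.6       ] [0.53573329 0.18766432] [0.59508173 0.80366519] 53.48154148473373
(327, 236) 16 [340.5 245.5] [ 0.50394841 -0.06926746] [0.61310481 0.79000158] 52.185659247024965
[0.52664147 0.06973718 0.09      ] [0.5278812  0.07147302 0.079     ]
[0.52469267 0.06939769 0.09      ] [0.5278812  0.07147302 0.079     ]
142.8 [  6.41436551  -0.12382509 -11.50222352  78.62160157   0.
  43.61436551]
97 [  6.41436551  -0.12382509 -11.50222352  78.62160157   0.
  89.41436551]
52.8 [ 6.41436551e+00 -1.23825088e-01 -1.15022235e+01  7.86216016e+01
  0.00000000e+00  1.33614366e+02]
-37 [ 6.41436551e+00 -1.23825088e-01 -1.15022235e+01  7.86216016e+01
  0.00000000e+00 -1.36585634e+02]
-80 [  6.41436551  -0.12382509 -11.50222352  78.62160157   0.
 -93.58563449]
-127 [  6.41436551  -0.12382509 -11.50222352  78.62160157   0.
 -46.58563449]
{'vertical_fov': 62.95367937874182, 'cx': 310.7502904732499, 'cy': 234.87934998518546, 'k1': -0.013891337952578056, 'rvec': array([-2.41692422, -1.61120587, -0.22108478]), 'tvec': array([-0.60007228, -0.03477085,  0.37844643])}
```

Pointer heading −126.5° and cooker yaw −7.2° put the left selector on its second click, about 29°. I'll close the gripper, hover, and refine this with the wrist camera.

```bash
python3 - <<'E'
from plant import robot
from h import *
robot.set_gripper(0.0)
robot.move_pose([.56,.20,.30],[180,0,142.8])
robot.pause(.3)
s=robot.observe();c=robot.get_calibration("wrist")
im=robot.grab_frame("wrist");cv2.imwrite("pics/w0.png",im);np.save("w0.npy",c,allow_pickle=True)
print(s["time"],s["tool_pos"],s["tcp_rot"],s["gripper_width"],s["ft_force"])
print(proj(c,[[.544,.2,.079],[.527,.07,.09]]))
E
```

```text
2.925 [0.55981786 0.2005054  0.30001734] [1.79998278e+02 9.33851951e-04 1.42849559e+02] -0.00019110388673586706 [-0.23485256 -0.18350045  0.1339993 ]
[[296.7998056  202.6797286 ]
 [149.94117699 288.23882922]]
```

View pics/w0.png

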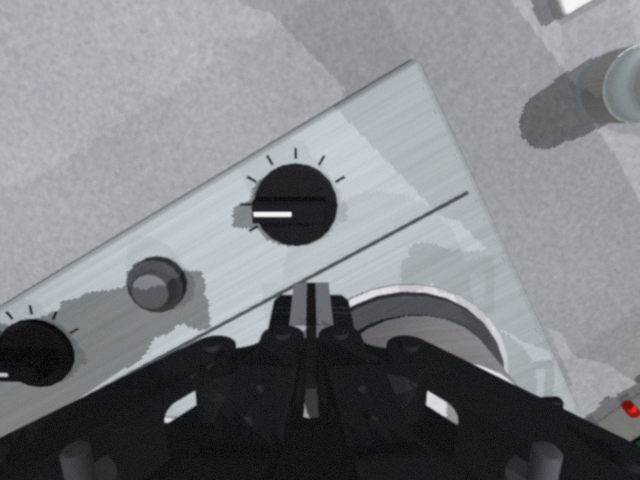

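```bash
python3 - <<'E'
from h import *
im=cv2.imread("pics/w0.png");c=np.load("w0.npy",allow_pickle=True).item()
g=im.max(2)
w=(g[155:255,225:350]<45).astype(np.uint8)
n,l,s,ce=cv2.connectedComponentsWithStats(w);i=1+s[1:,4].argmax()
ct=max(cv2.findContours((l==i).astype(np.uint8),0,1)[0],key=len)
(cx,cy),r=cv2.minEnclosingCircle(ct);el=cv2.fitEllipse(ct)
print(s[i],r,el)
for uv in((cx+225,cy+155),(el[0][0]+225,el[0][1]+155)):print("axis",uv,plane(c,uv,.079))
m=(im.min(2)[205:224,245:300]>150);ys,xs=np.nonzero(m)
P=np.array([plane(c,(x+245,y+205),.105)[:2] for x,y in zip(xs,ys)]);mu=P.mean(0);e=np.linalg.eigh(np.cov((P-mu).T))[1][:,1]
A=plane(c,(el[0][0]+225,el[0][1]+155),.079)[:2]
print("line",mu,np.degrees(np.arctan2(e[1],e[0])),"perp offset of axis",np.cross(e,A-mu), "proj",sorted((P-A)@e)[::len(P)-1])
# cooker front edge direction via seam line
for a,b in (((345,262),(465,194)),((10,298),(405,65))):
    pa,pb=plane(c,a,.07),plane(c,b,.07);d=pb-pa;print("cooker y dir",np.degrees(np.arctan2(d[1],d[0]))-90)
# button ring
x0,y0=115,245
w=cv2.inRange(cv2.GaussianBlur(im.mean(2).astype(np.uint8)[y0:325,x0:200],(3,3),0),60,115)
cv2.imwrite("pics/btn.png",cv2.resize(im[y0:325,x0:200],None,fx=6,fy=6))
E
```

```text
[  27   10   84   80 4654] 42.07740783691406 ((70.88048553466797, 48.45893096923828), (75.14850616455078, 80.37336730957031), 128.5118408203125)
axis (293.5, 206.5) [0.54481288 0.19621931 0.079     ]
axis (295.88048553466797, 203.45893096923828) [0.54405324 0.19908251 0.079     ]
line [0.53645058 0.18526326] 52.851017416990715 perp offset of axis 0.002285465817320125 proj [np.float64(-0.028785342390670703), np.float64(-0.0024484353323175946)]
cooker y dir -5.862371145015274
cooker y dir -7.711033604023811<stdin>:13: DeprecationWarning: Arrays of 2-dimensional vectors are deprecated. Use arrays of 3-dimensional vectors instead. (deprecated in NumPy 2.0)
```

View pics/btn.png

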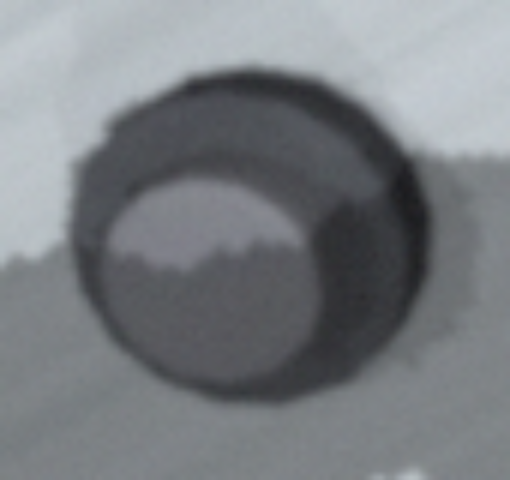

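```bash
cat >> h.py <<'E'
A=np.array([.5438,.1988])
H0=-127.0   # pointer heading at start
u=lambda a:np.array([np.cos(np.radians(a)),np.sin(np.radians(a))])
def tool(dth,r,d,z):   # dth clockwise deg from start
    h=H0-dth;p=u(h);t=u(h-90)
    xy=A+p*r-t*d
    y=(h-90+180)%360-180
    return [*xy,z],[180,0,y]
E
python3 - <<'E'
from plant import robot
from h import *
Z=.088+robot.tip_reach
P,o=tool(0,18,0,0)
P,o=tool(0,.018,.032,.22);print(P,o);robot.move_pose(P,o)
P,o=tool(0,.018,.032,Z);hit=robot.line_to(P,vel=.08,guard=4);print("down hit",hit)
robot.pause(.2);s0=robot.observe();print(s0["tool_pos"],s0["ft_force"])
P,o=tool(0,.018,.012,Z);hit=robot.line_to(P,vel=.02,guard=1.5)
s=robot.observe();t=u(H0-90);print(hit,s["time"],s["tool_pos"],s["ft_force"]-s0["ft_force"],"d",-(np.array(s["tool_pos"][:2])-A)@t)
cv2.imwrite("pics/w1.png",robot.grab_frame("wrist"))
E
```

```text
[np.float64(0.5585236659047764), np.float64(0.1651664800782832), 0.22] [180, 0, 143.0]
down hit False
[0.55884779 0.16517381 0.16122034] [ 0.92064257 -0.2367032  -0.01905875]
True 5.125 [0.54986866 0.17151638 0.16037333] [ 0.89987402 -1.03785604  1.73646937] d 0.02126633800832012
```

View pics/w1.png

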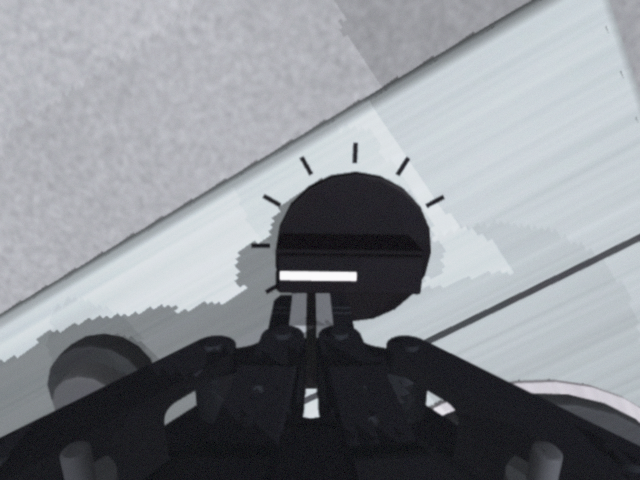

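Contact is flush on the plain far face of the bar near the pointer, in the image at about (315,295). Now I'll sweep round the axis.

```bash
python3 - <<'E'
from plant import robot
from h import *
Z=.088+robot.tip_reach
for d in list(np.arange(4,85,4)):
    P,o=tool(d,.018,.0212,Z);robot.line_to(P,vel=.02,rotation=o)
    if d%12==0:
        s=robot.observe();print(d,round(s["time"],2),s["ft_force"].round(1))
robot.pause(.2)
s=robot.observe();print(s["time"],s["tool_pos"],P,s["tcp_rot"])
c=robot.get_calibration("wrist");np.save("w2.npy",c,allow_pickle=True)
cv2.imwrite("pics/w2.png",robot.grab_frame("wrist"))
E
```

```text
12 5.92 [ 3.  -1.5 -0.9]
24 6.67 [-0.8 -0.4 -0.3]
36 7.42 [ 4.9 -4.9 -3.3]
48 8.18 [-0.5  0.   0.2]
60 8.93 [ 0.5 -0.4 -0.4]
72 9.68 [ 1.7 -4.  -0.5]
84 10.43 [ 0.5  0.1 -0.3]
10.625 [0.51746851 0.18987467 0.16057833] [np.float64(0.5174521813992689), np.float64(0.18989873857349618), 0.1606] [-1.79998353e+02 -2.96617361e-03  5.91106966e+01]
```

View pics/w2.png

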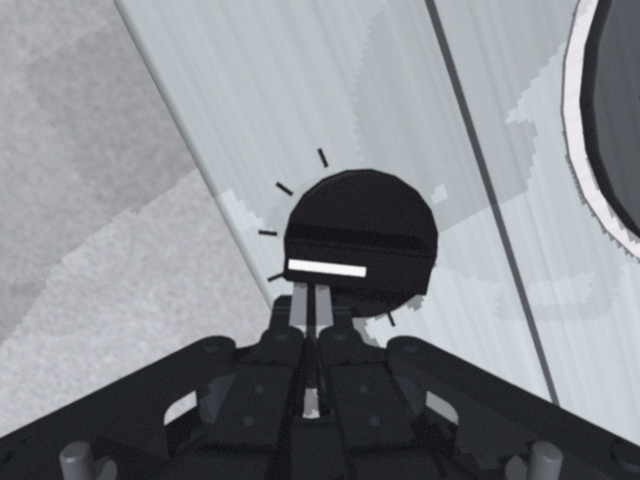

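The bar has snapped ahead of the finger: it is tilted about 6° against the tool at 84°, so it stands near 90°. Next I'll back off, lift, and measure it and the button.

```bash
python3 - <<'E'
from plant import robot
from h import *
Z=.088+robot.tip_reach
P,o=tool(84,.018,.034,Z);robot.line_to(P,vel=.05)
P,o=tool(84,.018,.034,.24);robot.line_to(P,vel=.12)
robot.move_pose([.56,.135,.28],[180,0,97]);robot.pause(.3)
c=robot.get_calibration("wrist");np.save("w3.npy",c,allow_pickle=True)
cv2.imwrite("pics/w3.png",robot.grab_frame("wrist"))
cv2.imwrite("pics/top1.png",robot.grab_frame("top"))
s=robot.observe();print(s["time"],proj(c,[[.5438,.1988,.079],[.5278,.0715,.09]]))
E
```

```text
13.0333 [[298.58996923 131.41324252]
 [256.44456507 308.55910409]]
```

View pics/w3.png

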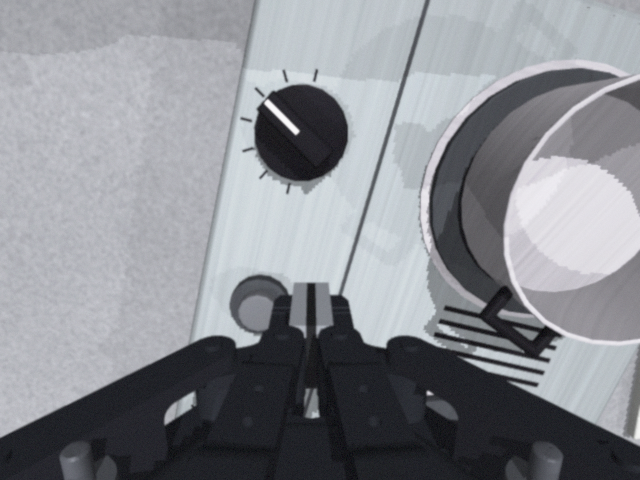

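The pointer at (268,103) lines up with the fifth tick, which is index 4. It began at index 1, so that is three clicks. I'll confirm the angle numerically and triangulate the button.

```bash
python3 - <<'E'
from h import *
from plant import robot
im=cv2.imread("pics/w3.png");c=np.load("w3.npy",allow_pickle=True).item();c0=np.load("w0.npy",allow_pickle=True).item();ct=robot.get_calibration("top")
m=im.min(2)[92:140,258:305]>150
n,l,s,ce=cv2.connectedComponentsWithStats(m.astype(np.uint8))
for i in range(1,n):
    if s[i,4]<20:continue
    ys,xs=np.nonzero(l==i)
    P=np.array([plane(c,(x+258,y+92),.105)[:2] for x,y in zip(xs,ys)]);mu=P.mean(0);e=np.linalg.eigh(np.cov((P-mu).T))[1][:,1]
    print(len(xs),mu,np.degrees(np.arctan2(e[1],e[0])))
def tri(obs):
    M=np.zeros((3,3));b=np.zeros(3)
    for c,uv in obs:
        o,d=ray(c,uv);d/=np.linalg.norm(d);Q=np.eye(3)-np.outer(d,d);M+=Q;b+=Q@o
    return np.linalg.solve(M,b)
for obs in([(c0,(150,291.7)),(c,(258,313)),(ct,(290,236.9))],[(c0,(150,291.7)),(c,(258,313))]):print(tri(obs))
for z in(.085,.09,.095):print(z,plane(c0,(150,291.7),z),plane(c,(258,313),z),plane(ct,(290,236.9),z))
cv2.imwrite("pics/b3.png",cv2.resize(im[265:345,215:300],None,fx=6,fy=6))
tp=cv2.imread("pics/top0.png");cv2.imwrite("pics/bt.png",cv2.resize(tp[222:252,275:305],None,fx=14,fy=14,interpolation=cv2.INTER_CUBIC))
E
```

```text
77 [0.52080488 0.21624562] 51.667758053052644
285 [0.53327136 0.20669514] 142.3856047341749
[0.52829956 0.06891298 0.09090091]
[0.52918176 0.0679167  0.08975369]
0.085 [0.52957077 0.06490561 0.085     ] [0.52879896 0.06547405 0.085     ] [0.5274892  0.06970479 0.085     ]
0.09 [0.52914189 0.06802279 0.09      ] [0.52922491 0.06809108 0.09      ] [0.52664856 0.06946172 0.09      ]
0.095 [0.528713   0.07113996 0.095     ] [0.52965085 0.07070811 0.095     ] [0.52580791 0.06921865 0.095     ]
```

View pics/b3.png

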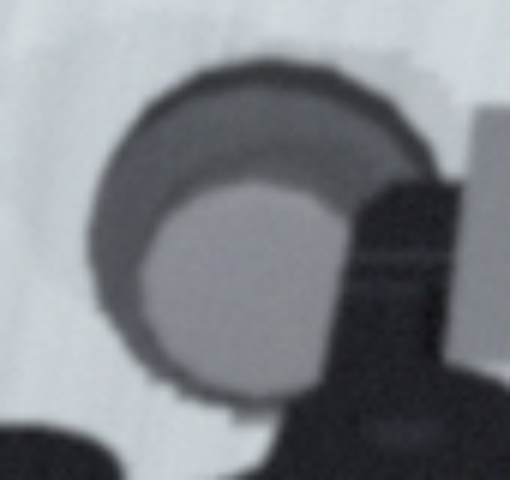

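View pics/bt.png

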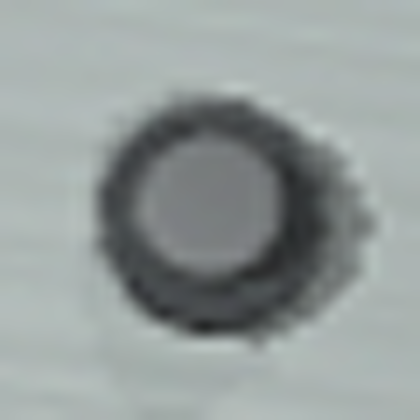

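The left selector turned 90.4–91° and sits in its detent. The button is at about (0.528, 0.0695, 0.091). I'll press it straight down with the closed fingertip.

```bash
python3 - <<'E'
from plant import robot
from h import *
T=robot.tip_reach;xy=[.528,.0695];o=[180,0,97]
robot.move_pose([*xy,.22],o)
robot.line_to([*xy,.100+T],vel=.1);robot.pause(.3)
f0=robot.observe()["ft_force"]
h=robot.line_to([*xy,.084+T],vel=.02,guard=1.5)
s=robot.observe();print(h,s["time"],"tip z",s["tool_pos"][2]-T,s["ft_force"]-f0)
h=robot.line_to([*xy,.078+T],vel=.02,guard=14)
s=robot.observe();print(h,s["time"],"tip z",s["tool_pos"][2]-T,s["ft_force"]-f0)
robot.pause(.15)
s=robot.observe();print("tip z",s["tool_pos"][2]-T,s["ft_force"]-f0)
E
```

```text
True 14.9667 tip z 0.08971493694840249 [ 1.10822468 -0.84319231  2.02348812]
True 15.3417 tip z 0.08603756427142373 [-1.82814087 -1.60311147  7.57687975]
tip z 0.08597008293060068 [-1.81542582 -0.69712003  8.01655847]
```

A steady 8 N is above the 5 N that holds it down. I'll press a little further to check it has bottomed out.

```bash
python3 - <<'E'
from plant import robot
from h import *
T=robot.tip_reach;xy=[.528,.0695]
for z in(.0855,.085,.0845,.084,.0835):
    h=robot.line_to([*xy,z+T],vel=.005,guard=15);robot.pause(.1)
    s=robot.observe();print(z,h,"tip z",s["tool_pos"][2]-T,s["ft_force"])
    if s["ft_force"][2]>20:break
cv2.imwrite("pics/s2.png",cv2.resize(robot.grab_frame("side")[165:295,255:385],None,fx=4.5,fy=4.5))
E
```

```text
0.0855 False tip z 0.08598342858784519 [-3.2660933  -0.30952376  8.66380304]
0.085 False tip z 0.085952217468511 [-4.58190015  0.48157083 12.09528449]
0.0845 False tip z 0.08586511351561962 [-5.7040801  -0.11533749 16.6216536 ]
0.084 False tip z 0.08578261146834756 [-8.48886023  0.03288665 20.16839076]
```

View pics/s2.png

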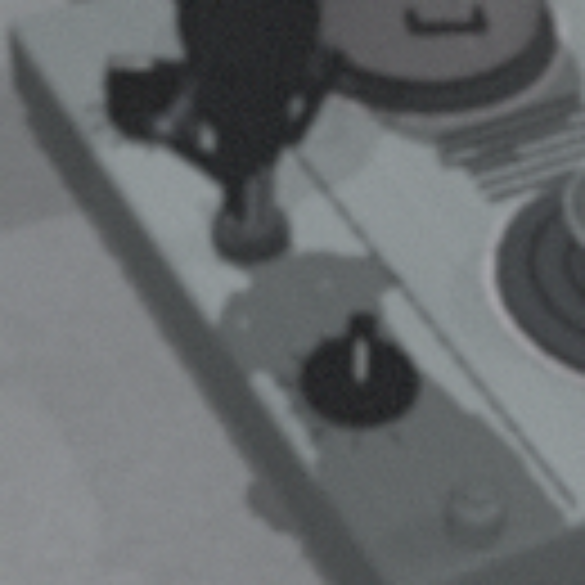

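It is a hard stop at tip z 0.086. I'll check that this is the button's end stop and not the housing by recording force against height while releasing.

```bash
python3 - <<'E'
from plant import robot
from h import *
T=robot.tip_reach;xy=[.528,.0695]
for z in np.arange(.085,.0951,.0007):
    robot.line_to([*xy,z+T],vel=.01);robot.pause(.08)
    s=robot.observe();print(round(z,4),round(s["tool_pos"][2]-T,5),s["ft_force"].round(2))
print(s["time"])
E
```

```text
0.085 0.08593 [-4.12  0.46 11.71]
0.0857 0.08603 [-1.56  0.41  7.71]
0.0864 0.08634 [-0.53 -0.03  5.15]
0.0871 0.08706 [-1.35 -0.09  3.6 ]
0.0878 0.08777 [-0.27 -0.61  3.42]
0.0885 0.08846 [-0.88 -0.37  2.96]
0.0892 0.08913 [-0.48 -0.72  3.32]
0.0899 0.08986 [-1.02 -1.09  2.56]
0.0906 0.09055 [-0.56 -0.19  2.24]
0.0913 0.09125 [-0.47  0.    1.89]
0.092 0.09196 [-0.93  0.15  1.85]
0.0927 0.0926 [-0.43  0.26 -0.04]
0.0934 0.09341 [0.05 0.71 0.83]
0.0941 0.0941 [ 0.01  0.17 -0.4 ]
0.0948 0.09481 [-0.19  0.45 -0.65]
21.9417
```

The spring acted from about 0.092 to 0.086 (5 N at the bottom), which is the full 6 mm of travel, and it came back up. Next: retreat and a last check.

```bash
python3 - <<'E'
from plant import robot
from h import *
robot.line_to([.528,.0695,.30],vel=.15)
robot.move_pose([.231,.554,.304],[180,0,157.4]);robot.pause(.3)
im=robot.grab_frame("top");cv2.imwrite("pics/top2.png",im)
a=cv2.imread("pics/top0.png");d=(cv2.absdiff(im,a).max(2)>40)[:, :]
n,l,s,ce=cv2.connectedComponentsWithStats(d.astype(np.uint8))
print([(ce[i].round(),s[i,4]) for i in range(1,n) if s[i,4]>8])
cv2.imwrite("pics/top2z.png",cv2.resize(im[110:290,100:400],None,fx=2.6,fy=2.6))
print(robot.observe()["time"])
E
```

```text
[(array([243., 232.]), np.int32(45)), (array([258., 237.]), np.int32(31)), (array([ 35., 330.]), np.int32(32)), (array([ 73., 343.]), np.int32(85)), (array([168., 342.]), np.int32(112)), (array([184., 342.]), np.int32(16)), (array([173., 351.]), np.int32(17)), (array([ 85., 360.]), np.int32(224))]
25.3667
```

View pics/top2z.png

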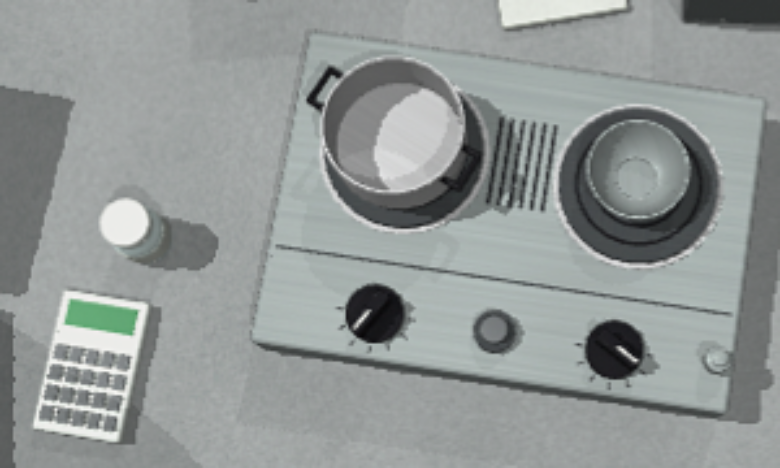

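Comparing the before and after pictures, only the left selector, its shadow, and the arm and its shadow have changed. The pointer at zoomed (362,322) points near-left, and the right selector is unchanged.

```bash
python3 -c "
from plant import robot
print(robot.job_done())"
```

```text
the job is handed in; nothing more can be done
None
```

I turned the left selector, the one in front of the pot, three clicks clockwise. Then I pressed the start button all the way down and let it come up again. The job was handed in after about 25 s; the interface reports no verdict.

- **Selector:** I pushed it with the closed fingertip on one side of the bar, so it was never pinched. It went from the second click to the fifth. The pictures give a turn of 90.4–91°, and the pointer lines up with the fifth tick.
- **Start button:** The tip hit a hard stop at 0.086 m and the spring let go of it at about 0.092 m, so the button moved its full 6 mm. The force was about 5 N at the bottom and fell to zero as the tip rose clear.
- **Everything else:** Comparing the top view before and after shows changes only at the left selector and at the arm and its shadows. The right selector and the loose things look unmoved, and the arm is parked clear of everything.
- **Disagreements:** The camera estimates of the selector axis and the button top differed by about 2 mm, so I used touch to settle the contact with the selector and the button's height. My first press stopped early, at about 8 N, when the force guard tripped, so I pressed further (up to about 20 N) to be sure it had bottomed out.

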